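# Load the tension weight and hold the winder's sprung cover at the threading mark

## Task

Get the coil winder ready for threading: lift the brass tension weight up and off its hook, stand it upright in the round dish of the tensioner without dropping it, and let go of it. Then lift the winder's sprung cover by its bar until the cover lines up with the orange marker arm beside it, and finish while still holding it steady there, because it snaps shut when let go. Do not push the marker arm, and leave the grey weight and the other loose things on the bench where they are.

Things in the scene. Friction and masses are not known exactly. Their poses are not given: they have to be found in the camera images.
- brass_weight: brass tension weight, about 0.4 kg, hanging from a hook. Origin: centre of its flat underside, z up. Round base 44 mm across, 30 mm tall; above it a flat stem 10 mm thick (x), 30 mm wide (y), up to 125 mm. From 40 to 85 mm up the stem has a window 20 mm wide, through along x; its top edge rests on the hook bar. Above it is a solid tab to grip from above.
- brass_tab (a point): middle of the brass weight's tab, 105 mm above its underside; the tab is 10 mm (x) by 30 mm (y) by 40 mm tall, axes as the weight's
- brass_stand: dark steel hook stand carrying the brass weight, fixed; one of two on the robot's right, which one varies. Origin: under the centre of its round foot (90 mm across, 12 mm tall); post 16 mm thick, 147 mm tall. A bar 8 mm thick leaves it along the stand's -x (towards the robot), axis 135 mm above the bench, level for 70 mm, then turned up. The weight hangs about 50 mm from the post's axis.
- brass_hook_tip (a point): centre of the upturned end of that hook's bar: 80 mm from the post's axis and 10 mm above the level bar's axis (its top is about 10 mm above the top of the level bar, so lift the weight 15 to 30 mm, then draw it off along the stand's -x)
- grey_weight: grey weight of the same shape hanging on the other, identical hook stand; leave it hanging
- dish (a point): centre of the floor of the tensioner's round aluminium dish, 24 mm above the bench, z up; the weight stands here. Dish 76 mm across inside, rim 6 mm above its floor. The tensioner is fixed; its grey base is 85 mm wide and a small white roller (32 mm across, top 60 mm above the bench) stands 85 mm beyond the dish along the point's +x.
- cover_bar (a point): middle of the steel bar on the winder's pale green cover: 12 mm thick, 110 mm long along y, axis 38 mm above the cover's upper face, a post at each end. Axes are the cover's: x from bar to hinge (level when shut), z out of its upper face. The cover is a plate 200 mm (x) by 220 mm (y), 8 mm thick; its near edge lies 30 mm before the bar; the case below is 120 mm tall.
- cover_hinge (a point): middle of the cover's hinge axis, which runs along this point's y at the far edge of the case, 120 mm above the bench; the bar's axis is 170 mm from it along x and 46 mm above it when shut. Same axes as the cover.
- cover (a joint): angle of the cover, rad: 0 shut, growing as the near edge rises, stop at 1.2. A spring and its weight pull it shut: it takes 4 to 7 N at the bar, along its arc about the hinge (up to 12 N if pulled straight up at 0.75 rad).
- marker (a joint): angle of the orange marker arm, rad, about the same axis and counted the same way as the cover's: the cover lines up with it when both values are equal. Set anew between 0.4 and 0.75; it stays where it is unless pushed.
- marker_tip (a point): end of the orange marker arm, a bar 8 mm thick and 200 mm long beside the cover's left (+y) edge, 126 mm from the cover's middle; its x axis runs from the tip to the hinge, and it is flush with the cover plate when lined up
- yellow_spool: loose spool of yellow wire, 64 mm across, 45 mm tall, origin under its centre; leave alone
- green_spool: loose spool of green wire, 60 mm across, 50 mm tall, origin under its centre; leave alone
- screwdriver: loose screwdriver lying flat; leave alone
- jar: loose jar, 60 mm across, 85 mm tall, origin under its centre; leave alone
- tape_roll: loose black roll of tape lying flat, 90 mm across, 25 mm tall, origin under its centre; leave alone
Mind the look-alikes: they are no part of the job. What is shaped like the part that bears dish but green or purple is not meant.

How it is judged:
By the outcome, as a careful person would: the job done as asked, in the order asked, and still so for the second after the job is handed in, while the arm keeps its last pose, push and grip.
It also fails if it takes over 51 s, if anything falls off the work surface, if the arm or the gripper's body presses on something with over 40 N, if the wrist force passes 120 N, or if a joint passes its speed limit or range.

## Robot

A 6-joint arm with a two-finger parallel gripper is mounted at the origin on the work surface. World frame = base frame: x ahead of the robot, y to its left, z up, the work surface at z = 0. Lengths are in m, angles in rad, forces in N, time in s.
With the tool pointing down it reaches from about 0.35 to 0.95 m from the base axis. Payload 17.4 kg.
Tool frame: the origin (TCP) lies at the very end of the fingers, on their centre line; the grasp point (between the pads) lies arm.hold_point_z behind it (arm.hold_point_z is the distance from the TCP to the grasp point, in m); z points along the fingers, y is the line along which they close (so a half turn about z gives the same grasp; the last joint's range is limited). The gripper opens to 93 mm and grips with 3 to 60 N. Pads are 15 mm wide; open, the fingers measure 128 mm over their backs; the gripper's body (75 mm by 188 mm) begins 65 mm behind the grasp point.
Start: joints at [1.159, 0.116, 1.442, -0, 1.584, -0.038], TCP at [0.246, 0.628, 0.219] pointing down, gripper open.
Joint ranges: [-2.83, 2.83], [-0.83, 2.19], [0.07, 2.5], [-1.14, 4.28], [0.01, 3], [-2.97, 2.97]. Speed limits (rad/s): [1.89, 1.89, 2.22, 3.14, 3.14, 3.14].

## Interface

Orientations are given as a unit quaternion [x, y, z, w].
In Python, from bench import sensors, eyes, arm, silhouettes, place_of gives the robot as it stands. The module is installed in compiled form; this text tells all that it offers.
- The arm moves only by the shell command python3 -m pendant 'ROWS'. ROWS is JSON, one flat list of numbers, 7 for each row, row after row: the closure, from -1 (fully open) to 1 (shut), then the shift along the tool's x, y, z in units of 3 cm (1.0 is 3 cm), then the turn, a rotation vector about the tool's x, y, z in units of 6 degrees (1.0 is 6 degrees). A call has 1 to 12 rows; each row shifts and turns the commanded pose from where the row before left it, along the tool's axes as they then stand; what a row does not reach is not made up. A row lasts 1/8 s, in which the tool goes at most 62.5 mm and 10.7 degrees, less where a joint would pass 70% of its speed; a pose out of reach is approached as far as the arm can. A call with a number of a shift or a turn outside -1 to 1 is refused whole. A call with a gripper value outside its range is refused whole. The fingers move at their own pace and stop on an object; the grip force is fixed at half the most. Time passes only in rows, so rows that do not move let the fingers close. It gives the time, the measured TCP pose, the force, the opening and the grip force at its end, in the units of the state.
- sensors.get_obs(): the state, without advancing time (a new reading comes with each control period).
- eyes.camera(name): name is "scene" or "top"; returns a dict with "img" (480x640x3 uint8, blue, green, red), "intrinsics" (3x3 intrinsics, pixels), "T" (4x4, takes a point from camera to world coordinates). Camera axes: x right, y down, z forward; pixel columns grow to the right and rows downward; lengths in m; the calibration is good to about 2 mm. A picture is of the moment at which its call begins. There is no depth.
- arm.hand_in(): hands the job in; it is judged then, once.
Trained networks look in a picture, given as the dict that the camera call returned (one of the last four; its "shot" number tells which), for a name from the list of things; names that differ only in an ending like _2 or _b are one class to them, and where a whole thing is asked for, a point or a joint stands for the part that bears it (a point fixed in the world has none). Each returns a list of dicts, best first, with "score" (0 to 1); they miss things now and then, are a little off and sometimes report something else, mostly with a low value. They report only what shows in the picture. A call takes as long as a camera call. They do not tell look-alikes from the thing itself.
- silhouettes(label, picture): "pixels" (480x640 bool, what is visible of it) and "extent" ([left, top, width, height] in pixels, round what is visible of it).
- place_of(label, picture): "pixel" ([column, row] in pixels: a listed point, or the origin of a listed thing).
The state is a dict: "t": time; "joints": joint angles; "qvel": joint speeds; "tau": joint torques, N m; "position": TCP position; "eef_rot": TCP orientation; "force": force on the tool from outside, world axes, zero at the start; "torque": the same for the moment, N m; "width": finger opening in m; "grip_force": force on a finger pad.
Only numpy, scipy, OpenCV 4.12 (cv2) and the standard library are available. Lean on these libraries where they do the work, as an engineer would, in place of code of your own. Each camera call takes 0.05 s, during which the arm holds its last target. There are 200 camera calls.

## Working session

There is one attempt and no reset: what is moved stays moved. The work goes in short steps, Python scripts to look and compute and a shell command to move; the robot and the scene stay as the last step left them, time stands still between calls to the robot, and variables do not carry over. Pictures are saved under pics/ and viewed, at most 12 in all, crops included, and the job is handed in when it is done.

```bash
mkdir -p pics; cat > h.py <<'E'
import numpy as np, cv2
from bench import sensors, eyes, arm, silhouettes, place_of
from scipy.spatial.transform import Rotation as R
def ray(p,px):
    K=np.array(p["intrinsics"]);T=np.array(p["T"])
    d=T[:3,:3]@np.linalg.solve(K,[px[0],px[1],1.]);return T[:3,3],d/np.linalg.norm(d)
def atz(p,px,z):
    o,d=ray(p,px);return o+d*(z-o[2])/d[2]
def tri(*pp):
    A=np.zeros((3,3));b=np.zeros(3)
    for p,px in pp:
        o,d=ray(p,px);M=np.eye(3)-np.outer(d,d);A+=M;b+=M@o
    x=np.linalg.solve(A,b);return x,[round(float(np.linalg.norm((np.eye(3)-np.outer(ray(p,q)[1],ray(p,q)[1]))@(x-ray(p,q)[0]))),4) for p,q in pp]
def proj(p,X):
    T=np.linalg.inv(np.array(p["T"]));c=T[:3,:3]@np.array(X)+T[:3,3];u=np.array(p["intrinsics"])@c;return u[:2]/u[2]
E
python3 - <<'E'
from h import *
np.set_printoptions(precision=4,suppress=True)
s=eyes.camera("scene");t=eyes.camera("top")
cv2.imwrite("pics/s0.png",s["img"]);cv2.imwrite("pics/t0.png",t["img"])
print(s["T"],t["T"],arm.hold_point_z)
for n in "brass_weight brass_tab brass_stand brass_hook_tip grey_weight dish cover_bar cover_hinge marker_tip yellow_spool green_spool screwdriver jar tape_roll".split():
    for nm,p in(("s",s),("t",t)):
        print(n,nm,[(round(r["score"],2),np.round(r["pixel"],1).tolist()) for r in place_of(n,p)[:4]])
print(sensors.get_obs())
E
```

```text
[[ 0.4263  0.5079 -0.7485  1.6092]
 [ 0.9045 -0.2314  0.3582 -0.5731]
 [ 0.0088 -0.8297 -0.5581  1.001 ]
 [ 0.      0.      0.      1.    ]] [[-0.0214 -0.991   0.1325  0.2589]
 [-0.9997  0.0224  0.0064  0.0013]
 [-0.0094 -0.1323 -0.9912  1.5633]
 [ 0.      0.      0.      1.    ]] 0.0188
brass_weight s [(0.78, [259.4, 302.1])]
brass_weight t [(0.57, [396.3, 215.2])]
brass_tab s [(0.95, [258.9, 262.8])]
brass_tab t [(0.54, [403.1, 214.1])]
brass_stand s [(0.71, [272.2, 330.7]), (0.52, [461.7, 193.4])]
brass_stand t [(0.83, [395.5, 206.8])]
brass_hook_tip s []
brass_hook_tip t [(0.88, [404.5, 220.3])]
grey_weight s [(0.58, [211.4, 327.1])]
grey_weight t [(0.7, [445.2, 208.7])]
dish s [(0.93, [329.7, 277.6]), (0.9, [177.1, 277.8]), (0.71, [411.2, 194.4])]
dish t [(0.81, [452.1, 290.1]), (0.56, [325.6, 236.7])]
cover_bar s [(0.17, [273.6, 329.8])]
cover_bar t [(0.7, [238.8, 205.1]), (0.43, [351.3, 164.8])]
cover_hinge s [(0.88, [471.8, 275.4])]
cover_hinge t [(0.96, [231.7, 146.5]), (0.23, [322.0, 169.3])]
marker_tip s [(0.95, [462.5, 192.1])]
marker_tip t [(0.51, [185.4, 204.9])]
yellow
[... 184 characters left out ...]

green_spool t [(0.92, [388.5, 289.5])]
screwdriver s [(0.52, [419.7, 231.4])]
screwdriver t [(0.67, [211.2, 285.1])]
jar s [(0.85, [342.1, 347.1])]
jar t []
tape_roll s [(0.84, [372.8, 334.4])]
tape_roll t [(0.94, [321.8, 168.7])]
{'t': 1.5, 'joints': array([ 1.1592,  0.116 ,  1.4416, -0.    ,  1.584 , -0.0378]), 'qvel': array([ 0.0009, -0.0006, -0.0009,  0.0012, -0.0012, -0.001 ]), 'tau': array([  0.0005, -72.1   , -62.2766,   0.078 ,   0.0183,  -0.    ]), 'position': array([0.2465, 0.6284, 0.2186]), 'eef_rot': array([ 0.1858,  0.9826, -0.    ,  0.    ]), 'force': array([0.3608, 0.3774, 0.017 ]), 'torque': array([ 0.0307,  0.0084, -0.0306]), 'grip_force': 0.0, 'width': 0.09330856134536128}
```

View pics/s0.png

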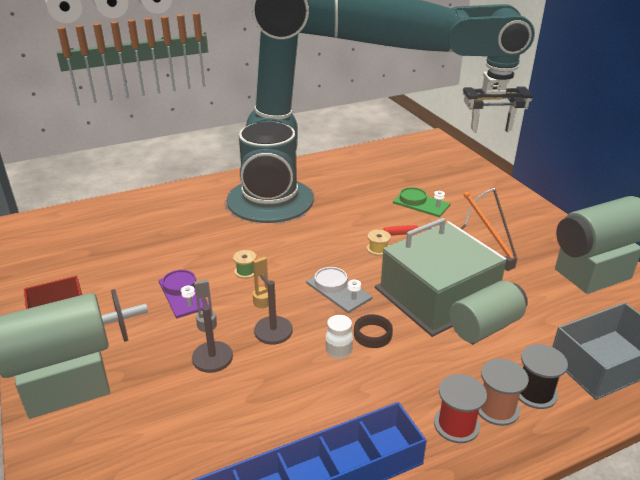

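View pics/t0.png

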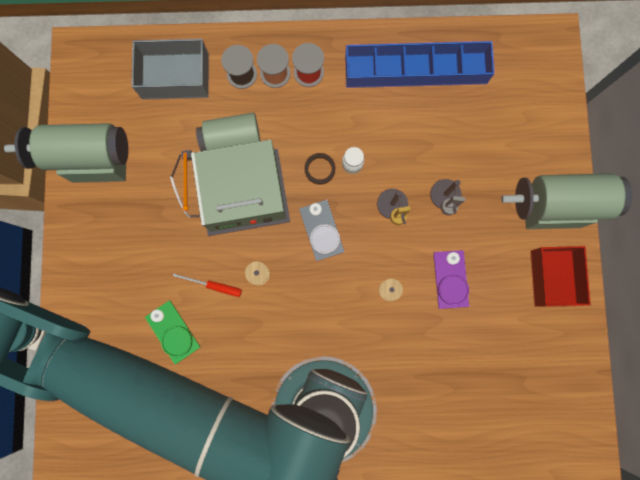

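The scene view shows the brass weight on its stand at (260,275), with the grey one at (206,310). The aluminium dish on its grey base is at (330,277); the purple and green ones are look-alikes. The cover bar is at (427,230) and the orange arm runs from (466,194) to (511,262). The top view agrees, with the dish at (325,238), brass at (400,213) and bar at (240,205).

```bash
python3 - <<'E'
from h import *
np.set_printoptions(precision=4,suppress=True)
s=eyes.camera("scene");t=eyes.camera("top")
def best(n,p,near):
    c=[r["pixel"] for r in place_of(n,p) if np.hypot(*(np.array(r["pixel"])-near))<25]
    return c[0] if c else near
for n,a,b in [("brass_tab",(259,263),(403,214)),("brass_weight",(259,302),(397,215)),("brass_stand",(272,331),(395,207)),("dish",(330,278),(325,237)),("cover_hinge",(472,275),(232,147)),("marker_tip",(465,193),(185,205)),("cover_bar",(427,230),(239,205)),("grey_weight",(211,327),(445,209))]:
    a=best(n,s,a);b=best(n,t,b);print(n,np.round(a,1),np.round(b,1),*tri((s,a),(t,b)))
print("foot at z=0", atz(s,best("brass_stand",s,(272,331)),0),atz(t,best("brass_stand",t,(395,207)),0))
print("dish z", atz(s,best("dish",s,(330,278)),.024),atz(t,best("dish",t,(325,237)),.024))
print("hook tip t z.145", atz(t,best("brass_hook_tip",t,(404,220)),.145))
print("roller top", atz(s,(354,285),.06),atz(t,(315.5,209),.06))
print("jar,tape,yel,gr",atz(s,(342,347),0),atz(t,(322,169),0.0),atz(t,(257,273),.045),atz(t,(391,290),.05))
a=s["img"][220:360,190:400];b=t["img"][130:270,150:450]
cv2.imwrite("pics/a.png",cv2.resize(a,(800,533),interpolation=cv2.INTER_CUBIC));cv2.imwrite("pics/b.png",cv2.resize(b,(800,373),interpolation=cv2.INTER_CUBIC))
c=s["img"][170:330,370:540];cv2.imwrite("pics/c.png",cv2.resize(c,(638,600),interpolation=cv2.INTER_CUBIC))
E
```

```text
brass_tab [258.6 263.9] [405.8 212.4] [ 0.5193 -0.2234  0.165 ] [0.0029, 0.0029]
brass_weight [259.9 305.3] [394.7 214.3] [ 0.5321 -0.2202  0.0519] [0.0073, 0.0073]
brass_stand [275.3 328.5] [395.1 202.8] [ 0.5772 -0.2152  0.0147] [0.0063, 0.0063]
dish [330 278] [324.2 237.4] [ 0.4765 -0.017   0.0287] [0.0019, 0.0019]
cover_hinge [472.2 275.3] [230.8 146.3] [0.7174 0.2313 0.126 ] [0.0016, 0.0016]
marker_tip [463.  195.1] [186.7 207.1] [0.5323 0.3248 0.2208] [0.0032, 0.0032]
cover_bar [429.4 221.8] [234.5 202.7] [0.5508 0.2143 0.1805] [0.0002, 0.0002]
grey_weight [211 327] [446.1 210. ] [ 0.5458 -0.3546  0.0463] [0.004, 0.004]
foot at z=0 [ 0.5646 -0.2041  0.    ] [ 0.5779 -0.2232  0.    ]
dish z [ 0.4704 -0.0162  0.024 ] [ 0.4779 -0.0153  0.024 ]
hook tip t z.145 [ 0.5043 -0.2244  0.145 ]
roller top [0.5618 0.0044 0.06  ] [0.5532 0.0074 0.06  ]
jar,tape,yel,gr [ 0.6862 -0.0885  0.    ] [ 0.6834 -0.0139  0.    ] [0.3796 0.1734 0.045 ] [ 0.3243 -0.1949  0.05  ]
```

View pics/a.png

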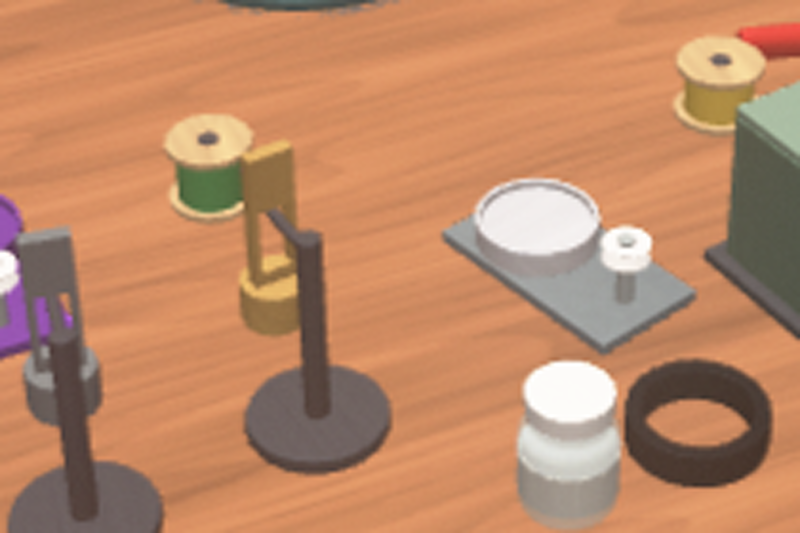

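View pics/b.png

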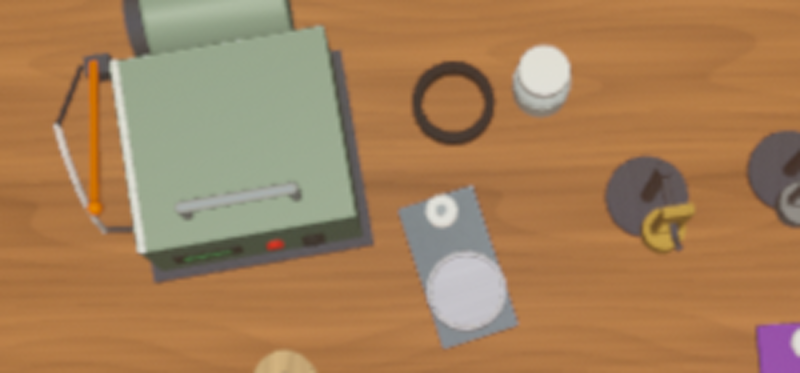

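View pics/c.png

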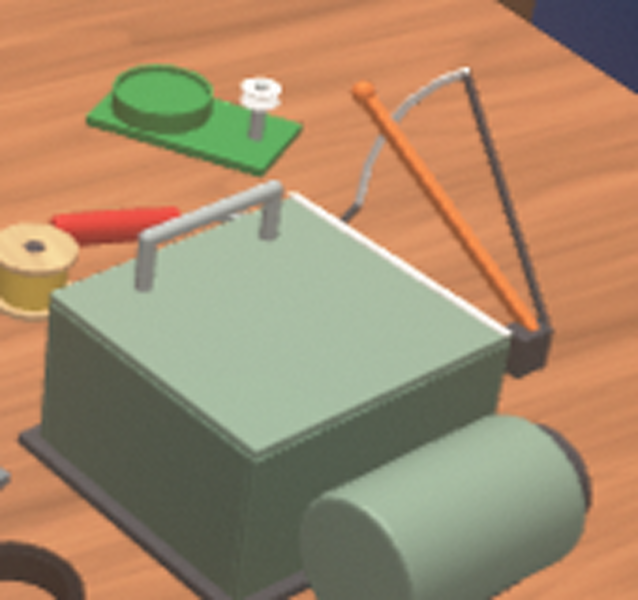

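The crops show the hook bar running from the post top (272,282) to its tip near (261,276) in the scene view. In the top view the tip is at (404,221). The cover's corners are sharp in both views, and the marker ball is at (467,194) in scene and (186,208) in top. I'll fit models to these pixels.

```bash
cat >> h.py <<'E'
def Rz(a): return R.from_euler('z',a).as_matrix()
def cov(th,l,y,z): return np.array([-l*np.cos(th)+z*np.sin(th),y,l*np.sin(th)+z*np.cos(th)])
def go(P,Rm,show=True):
    o=sensors.get_obs();R0=R.from_quat(o["eef_rot"]).as_matrix()
    print("t",round(float(o["t"]),2),"shift u",np.round(R0.T@(np.array(P)-o["position"])/.03,2),"turn u",np.round(np.degrees(R.from_matrix(R0.T@Rm).as_rotvec())/6,2))
E
python3 - <<'E'
from h import *
from scipy.optimize import least_squares
np.set_printoptions(precision=4,suppress=True)
s=eyes.camera("scene");t=eyes.camera("top")
# cover
C=[((-.2,-.11,.008),(383.9,248.9),(283.5,211.4)),((0,-.11,.008),(438.7,291.5),(271.1,140.5)),((0,.11,.008),(505.9,259.5),(192,153.3)),((-.2,.11,.008),(448.1,222),(204.8,223.8))]
def f(v):
    o=[]
    for X,a,b in C:
        W=Rz(v[2])@np.array(X)+[v[0],v[1],.12]; o+=[*(proj(s,W)-a),*(proj(t,W)-b)]
    return np.array(o)
r=least_squares(f,[.717,.231,.17],loss='soft_l1');print("hinge",r.x,r.fun.round(1));v=r.x
T0=tri((s,(467,194.2)),(t,(186,208)));print("tip",T0)
def g(q):
    W=Rz(v[2])@cov(q[0],.2,.126,.004)+[v[0],v[1],.12]
    return np.r_[proj(s,W)-(467,194.2),proj(t,W)-(186,208)]
m=least_squares(g,[.5]);print("marker",m.x,m.fun)
# stand
S=[((0,0,.006),(273.5,329.5),(392.6,203.9)),((0,0,.147),(272.2,281.5),(396.4,195.6)),((-.08,0,.148),(261.4,275.5),(403.9,220.6))]
def h(q):
    o=[]
    for X,a,b in S:
        W=Rz(q[2])@np.array(X)+[q[0],q[1],0]; o+=[*(proj(s,W)-a),*(proj(t,W)-b)]
    return np.array(o)
k=least_squares(h,[.57,-.21,0]);print("stand",k.x,k.fun.round(1));q=k.x
W=Rz(q[2])@np.array([-.05,0,.159])+[q[0],q[1],0];print("tab",W,proj(s,W),proj(t,W))
for lab,near in(("dish",(325,237)),):
    for p in(s,t):
        for r in silhouettes(lab,p): print(r["score"],r["extent"])
E
```

```text
hinge [0.7186 0.2311 0.1558] [-1.8 -0.4  0.3 -1.  -0.8 -0.1  0.2 -1.6  0.3 -0.1 -0.9 -0.3  0.  -0.
 -2.7  1.1]
tip (array([0.5326, 0.3308, 0.221 ]), [0.0016, 0.0016])
marker [0.5307] [-1.4566 -1.358  -0.2767  0.1169]
stand [ 0.5787 -0.2102  0.1148] [  1.4   1.5  -1.7  -1.7   0.4   1.9   1.3  -4.4  -5.1 -10.8  -1.4   0.3]
tab [ 0.529  -0.2159  0.159 ] [262.0276 267.4979] [401.342  208.8729]
0.91 [391.5, 186.4, 57.5, 29.9]
0.63 [306.7, 266.4, 63.9, 45.6]
0.57 [157.3, 266.9, 48.9, 53.0]
0.93 [145.8, 302.0, 54.4, 65.0]
0.76 [433.6, 252.4, 36.6, 56.9]
0.65 [301.2, 199.9, 41.2, 61.5]
0.29 [376.1, 190.5, 32.3, 32.0]
```

```bash
python3 - <<'E'
from h import *
s=eyes.camera("scene");t=eyes.camera("top")
a=cv2.resize(s["img"][245:345,240:300],(360,600),interpolation=cv2.INTER_CUBIC)
b=cv2.resize(t["img"][180:235,375:415],(436,600),interpolation=cv2.INTER_CUBIC)
cv2.imwrite("pics/d.png",np.hstack([a,b]))
E
```

```text
(no output)
```

View pics/d.png

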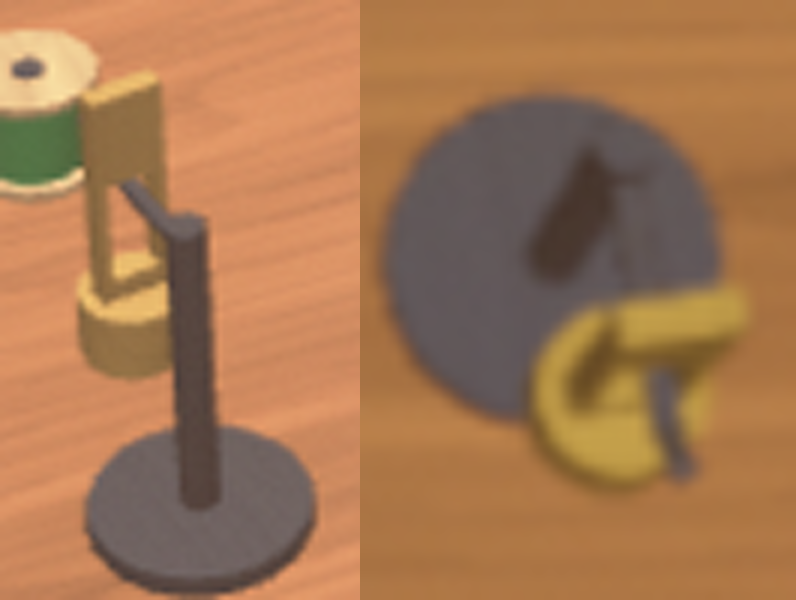

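The crop shows the weight's tab, with its top centre near scene (260,259.5) and top (404.4,209.1). The bar leaves the post top at scene (271,283), and its upturned tip is at top (404.4,223).

```bash
python3 - <<'E'
from h import *
from scipy.optimize import least_squares
np.set_printoptions(precision=4,suppress=True)
s=eyes.camera("scene");t=eyes.camera("top")
S=[((0,0,.012),s,(273.5,328.5)),((0,0,.012),t,(392.6,203.6)),((0,0,.147),s,(271.3,282.7)),((-.08,0,.149),t,(404.4,222.6)),
((-.045,0,.135),s,(261.2,275.5)),((-.045,-.015,.179),s,(253.8,262)),((-.045,.015,.179),s,(266.3,258.5)),((-.05,0,.179),t,(404.4,209.1)),((-.05,0,.179),s,(260,259.5))]
def h(q): return np.concatenate([proj(p,Rz(q[2])@np.array(X)+[q[0],q[1],0])-a for X,p,a in S])
k=least_squares(h,[.57,-.21,0],loss='soft_l1');print("stand",k.x,h(k.x).reshape(-1,2).round(1).tolist());q=k.x
W=Rz(q[2])@np.array([-.05,0,.159])+[q[0],q[1],0];print("tab",W)
print(tri((s,(260,259.5)),(t,(404.4,209.1))))
yaw=q[2]
# tool: z down, y along stand y (either sign)
for sg in(1,-1):
    y=sg*Rz(yaw)[:,1];z=np.array([0,0,-1.]);Rm=np.c_[np.cross(y,z),y,z];go([W[0],W[1],.22],Rm)
print(R.from_quat(sensors.get_obs()["eef_rot"]).as_matrix())
# dish fit with base and roller: rim circle
for p,c in((s,(331,275)),(t,(324.8,239))): print("rim",atz(p,c,.030))
E
```

```text
stand [ 0.5736 -0.2126  0.1387] [[-0.4, -0.5], [-0.6, -0.1], [-0.6, -0.3], [-0.1, 0.0], [0.2, 0.8], [0.6, 0.8], [-0.0, 0.0], [-0.4, 0.1], [-0.7, 0.0]]
tab [ 0.524  -0.2195  0.159 ]
(array([ 0.5247, -0.2194,  0.1795]), [0.0012, 0.0012])
t 3.05 shift u [-18.93 -22.93  -0.05] turn u [-0.    0.   -4.89]
t 3.05 shift u [-18.93 -22.93  -0.05] turn u [ 0.    0.   25.11]
[[-0.931   0.3651  0.    ]
 [ 0.3651  0.931  -0.    ]
 [-0.     -0.     -1.    ]]
rim [ 0.4671 -0.0119  0.03  ]
rim [ 0.4725 -0.0169  0.03  ]
```

```bash
python3 -m pendant '[-1,-0.8,-0.96,-0.2,0,0,0, -1,-0.8,-0.96,-0.2,0,0,0, -1,-0.8,-0.96,-0.2,0,0,0, -1,-0.8,-0.96,-0.2,0,0,0, -1,-0.8,-0.96,-0.2,0,0,0, -1,-0.8,-0.96,0,0,0,0, -1,-0.8,-0.96,0,0,0,0, -1,-0.8,-0.96,0,0,0,0, -1,-0.8,-0.96,0,0,0,0, -1,-0.8,-0.96,0,0,0,0, -1,-0.8,-0.96,0,0,0,0, -1,-0.8,-0.96,0,0,0,0]' && python3 -m pendant '[-1,-0.8,-0.96,0,0,0,0, -1,-0.8,-0.96,0,0,0,0, -1,-0.8,-0.96,0,0,0,0, -1,-0.8,-0.96,0,0,0,0, -1,-0.8,-0.96,0,0,0,0, -1,-0.8,-0.96,0,0,0,0, -1,-0.8,-0.96,0,0,0,0, -1,-0.8,-0.96,0,0,0,0, -1,-0.8,-0.96,0,0,0,0, -1,-0.8,-0.96,0,0,0,0, -1,-0.8,-0.96,0,0,0,0, -1,-0.8,-0.96,0,0,0,0]' && python3 -m pendant '[-1,0,0,0,0,0,-1, -1,0,0,0,0,0,-1, -1,0,0,0,0,0,-1, -1,0,0,0,0,0,-1, -1,0,0,0,0,0,-0.9, -1,0,0,0,0,0,0]'
cat > tab.py <<'E'
from h import *
y=Rz(.1387)[:,1];z=np.array([0,0,-1.]);Rm=np.c_[np.cross(y,z),y,z];go([.524,-.2195,.142],Rm)
E
python3 tab.py
```

```text
t: 4.55
position: [0.3886, 0.2003, 0.2488]
eef_rot: [0.186, 0.983, 0.0, 0.0]
force: [0.5, 0.2, 0.1]
width: 0.0931
grip_force: 0.0
t: 6.05
position: [0.5306, -0.2267, 0.2487]
eef_rot: [0.186, 0.983, -0.0, 0.0]
force: [-0.8, 0.5, -0.5]
width: 0.0931
grip_force: 0.0
t: 6.8
position: [0.5303, -0.2254, 0.2487]
eef_rot: [-0.069, 0.998, -0.0, 0.0]
force: [-0.0, 0.1, 0.5]
width: 0.0928
grip_force: 0.0
t 6.8 shift u [0.18 0.22 3.56] turn u [-0.  0.  0.]
```

```bash
python3 -m pendant '[-1,0.18,0.22,0,0,0,0, -1,0,0,0.9,0,0,0, -1,0,0,0.9,0,0,0, -1,0,0,0.9,0,0,0, -1,0,0,0.5,0,0,0, -1,0,0,0.36,0,0,0, -1,0,0,0,0,0,0, 1,0,0,0,0,0,0, 1,0,0,0,0,0,0, 1,0,0,0,0,0,0, 1,0,0,0,0,0,0, 1,0,0,0,0,0,0]'; python3 tab.py
```

```text
t: 8.3
position: [0.5241, -0.2196, 0.1419]
eef_rot: [-0.07, 0.998, -0.0, 0.0]
force: [-0.2, 0.2, -0.3]
width: 0.0473
grip_force: 0.0
t 8.3 shift u [ 0.  0. -0.] turn u [-0.    0.    0.01]
```

```bash
python3 -m pendant '[1,0,0,0,0,0,0, 1,0,0,0,0,0,0, 1,0,0,0,0,0,0, 1,0,0,0,0,0,0, 1,0,0,0,0,0,0]'
python3 -m pendant '[1,0,0,-0.2,0,0,0, 1,0,0,-0.3,0,0,0, 1,0,0,-0.25,0,0,0, 1,0,0,0,0,0,0]'
python3 - <<'E'
from h import *
s=eyes.camera("scene");t=eyes.camera("top")
a=cv2.resize(s["img"][180:345,200:370],(618,600),interpolation=cv2.INTER_CUBIC)
cv2.imwrite("pics/e.png",a)
E
```

```text
t: 8.93
position: [0.5241, -0.2196, 0.1419]
eef_rot: [-0.07, 0.998, 0.0, -0.0]
force: [0.4, 1.3, 1.7]
width: 0.0298
grip_force: 30.0
t: 9.43
position: [0.5243, -0.2198, 0.1652]
eef_rot: [-0.07, 0.998, -0.0, 0.001]
force: [-0.0, 0.6, -4.8]
width: 0.0298
grip_force: 30.0
```

View pics/e.png

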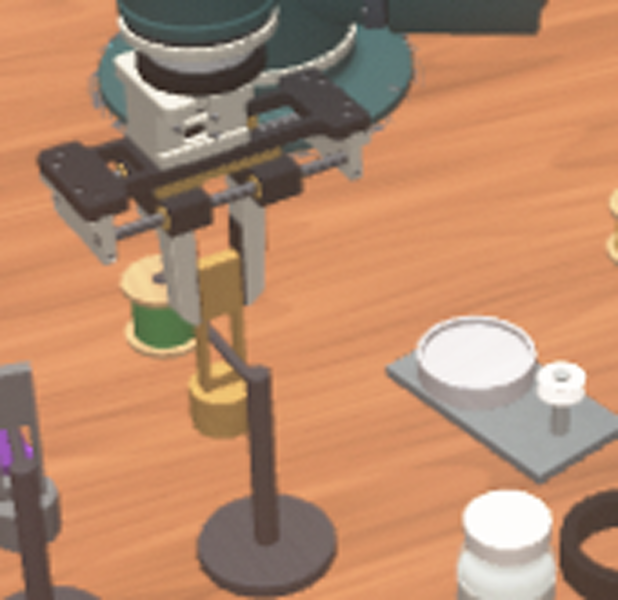

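Lifted about 23 mm and still in grip, with the window edge clear of the bar. Next I draw it off and carry it to the dish.

```bash
python3 -m pendant '[1,0.3,0,0,0,0,0, 1,0.4,0,0,0,0,0, 1,0.5,0,0,0,0,0, 1,0.5,0,0,0,0,0, 1,0.3,0,0,0,0,0]' && python3 -m pendant '[1,-0.1,0.4,-0.2,0,0,0, 1,-0.1,0.6,-0.2,0,0,0, 1,-0.1,0.7,-0.1,0,0,0, 1,-0.1,0.7,0,0,0,0, 1,-0.1,0.7,0,0,0,0, 1,-0.1,0.7,0,0,0,0, 1,-0.1,0.7,0,0,0,0, 1,-0.14,0.7,0,0,0,0, 1,-0.2,0.7,0,0,0,0, 1,-0.2,0.6,0,0,0,0, 1,0,0.49,0,0,0,0, 1,0,0,0,0,0,0]'
python3 - <<'E'
from h import *
s=eyes.camera("scene");t=eyes.camera("top")
a=cv2.resize(s["img"][200:330,260:400],(540,500),interpolation=cv2.INTER_CUBIC)
cv2.imwrite("pics/f.png",a)
for p in(s,t): print([(round(r["score"],2),np.round(r["pixel"],1).tolist(),atz(p,r["pixel"],.024).round(4)) for r in place_of("dish",p)][:3])
P=sensors.get_obs()["position"];print(P,"underside now",proj(s,P-[0,0,.088]),"dish proj",proj(s,[.473,-.015,.024]))
E
```

```text
t: 10.15
position: [0.4635, -0.2282, 0.1645]
eef_rot: [-0.069, 0.998, -0.0, 0.0]
force: [0.2, 0.1, -3.4]
width: 0.0298
grip_force: 30.0
t: 11.65
position: [0.4721, -0.0139, 0.1796]
eef_rot: [-0.071, 0.998, 0.0, 0.0]
force: [-0.4, 0.3, -4.6]
width: 0.0294
grip_force: 30.0
[(0.84, [409.0, 194.4], array([0.1865, 0.3942, 0.024 ])), (0.7, [379.3, 245.5], array([0.3947, 0.1708, 0.024 ])), (0.65, [177.7, 280.2], array([ 0.3176, -0.3721,  0.024 ]))]
[(0.77, [454.9, 288.8], array([ 0.3249, -0.3764,  0.024 ])), (0.59, [176.9, 341.9], array([0.1952, 0.3991, 0.024 ])), (0.58, [325.3, 238.8], array([ 0.4739, -0.0184,  0.024 ]))]
[ 0.47232463 -0.01544499  0.17944309] underside now [330.92587153 256.94587253] dish proj [330.85541981 278.45152287]
```

View pics/f.png

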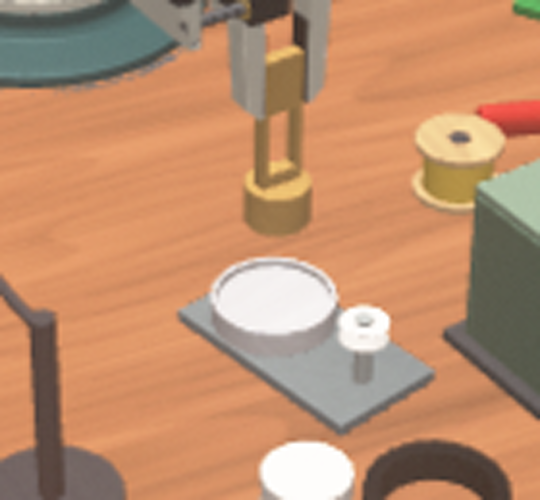

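The weight hangs upright above the dish, whose floor centre in scene is about (331,277), matching the target. I'll lower it.

```bash
python3 -m pendant '[1,0,0,0.4,0,0,0, 1,0,0,0.6,0,0,0, 1,0,0,0.5,0,0,0, 1,0,0,0.3,0,0,0, 1,0,0,0.2,0,0,0, 1,0,0,0.1,0,0,0, 1,0,0,0.06,0,0,0, 1,0,0,0,0,0,0]'
```

```text
t: 12.85
position: [0.4724, -0.0151, 0.1147]
eef_rot: [-0.07, 0.998, -0.0, 0.0]
force: [0.5, 0.3, -4.3]
width: 0.0301
grip_force: 30.0
```

```bash
python3 -m pendant '[1,0,0,0.05,0,0,0, 1,0,0,0.03,0,0,0, 1,0,0,0,0,0,0]'; python3 -m pendant '[1,0,0,0.03,0,0,0, 1,0,0,0,0,0,0]'
```

```text
t: 13.22
position: [0.4724, -0.0151, 0.1122]
eef_rot: [-0.07, 0.998, -0.0, 0.0]
force: [0.1, -0.4, -5.0]
width: 0.0298
grip_force: 30.0
t: 13.48
position: [0.4726, -0.0151, 0.1121]
eef_rot: [-0.07, 0.998, -0.0, 0.0]
force: [-3.2, 1.8, 5.4]
width: 0.0297
grip_force: 30.0
```

```bash
python3 -m pendant '[0,0,0,0,0,0,0, -0.2,0,0,0,0,0,0, -0.2,0,0,0,0,0,0, -0.2,0,0,0,0,0,0, -0.4,0,0,-0.3,0,0,0, -0.4,0,0,-0.8,0,0,0, -0.4,0,0,-1,0,0,0, -0.4,0,0,-1,0,0,0, -0.4,0,0,-1,0,0,0, -0.4,0,0,-1,0,0,0, -0.4,0,0,0,0,0,0]'
cat > cov.py <<'E'
from h import *
import sys
v=[.7186,.2311,.1558]
def tgt(th,back=0.,tilt=None):
    tilt=th if tilt is None else tilt
    M=Rz(v[2]);P=M@cov(th,.17,0,.046)+[v[0],v[1],.12]
    n=M@np.array([np.sin(tilt),0,np.cos(tilt)]);z=-n
    y=M@np.array([-np.cos(tilt),0,np.sin(tilt)])  # closing along cover -x
    return P+z*(.0188-back),np.c_[np.cross(y,z),y,z]
if __name__=="__main__":
    s=eyes.camera("scene");t=eyes.camera("top")
    cv2.imwrite("pics/g.png",s["img"])
    for a in(-1,1):
        E=Rz(v[2])@cov(0,.17,a*.055,.046)+[v[0],v[1],.12];print("bar end",proj(s,E),proj(t,E))
    for n in("cover_hinge","marker_tip","cover_bar"):
        for p in(s,t): print(n,[(round(r["score"],2),np.round(r["pixel"],1).tolist()) for r in place_of(n,p)][:2])
    P,M=tgt(0,.08);print(P);go(P,M);M[:,:2]*=-1;go(P,M)
    print(sensors.get_obs()["joints"])
E
python3 cov.py
```

```text
t: 14.85
position: [0.473, -0.0152, 0.2671]
eef_rot: [-0.07, 0.998, -0.0, 0.002]
force: [-0.6, -0.8, -0.1]
width: 0.0651
grip_force: 0.0
bar end [408.49870803 234.40179952] [260.04080516 200.13790605]
bar end [442.0817696  221.02255157] [218.22824162 207.55477135]
cover_hinge [(0.87, [472.4, 276.5]), (0.26, [331.5, 280.8])]
cover_hinge [(0.92, [233.3, 149.8])]
marker_tip [(0.82, [463.8, 194.7])]
marker_tip [(0.72, [182.3, 207.7]), (0.46, [320.8, 168.3])]
cover_bar [(0.93, [430.2, 224.0])]
cover_bar [(0.66, [237.3, 206.5])]
[0.55065909 0.20472102 0.2272    ]
t 15.25 shift u [-3.61  6.89  1.21] turn u [ 1.000e-02 -0.000e+00 -1.516e+01]
t 15.25 shift u [-3.61  6.89  1.21] turn u [-0.000e+00 -1.000e-02  1.484e+01]
[-8.59716243e-02 -3.40638628e-01  1.78869761e+00 -3.42076883e-06
  1.69439371e+00 -1.79607597e+00]
```

View pics/g.png

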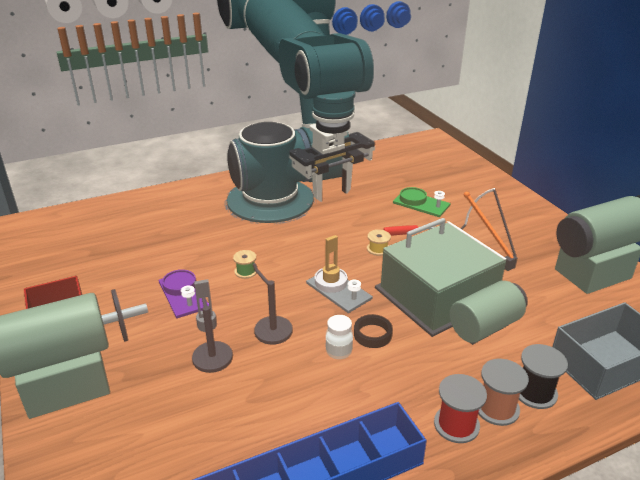

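The weight stands upright and free in the dish at (331,265). Now to the cover bar.

```bash
python3 -m pendant '[-0.4,-0.3,0.6,0,0,0,0, -0.4,-0.4,0.8,0,0,0,0, -0.4,-0.5,0.9,0,0,0,0, -0.4,-0.5,0.9,0,0,0,0, -0.4,-0.5,0.9,0,0,0,0, -0.4,-0.5,0.9,0,0,0,0, -0.4,-0.5,0.9,0,0,0,0, -0.4,-0.41,0.99,0,0,0,0]' && python3 -m pendant '[-0.4,0,0,0,0,0,1, -0.4,0,0,0,0,0,1, -0.4,0,0,0,0,0,1, -0.4,0,0,0,0,0,1, -0.4,0,0,0,0,0,1, -0.4,0,0,0,0,0,1, -0.4,0,0,0,0,0,1, -0.4,0,0,0,0,0,1, -0.4,0,0,0,0,0,1, -0.4,0,0,0,0,0,1, -0.4,0,0,0,0,0,1, -0.4,0,0,0,0,0,1]' && python3 -m pendant '[-0.4,0,0,0,0,0,1, -0.4,0,0,0,0,0,1, -0.4,0,0,0,0,0,0.84, -0.4,0,0,0,0,0,0]'
python3 - <<'E'
from cov import *
s=eyes.camera("scene");t=eyes.camera("top")
print(tri((s,(426.6,226.6)),(t,(240.4,204.65))))
P,M=tgt(0,0.);M[:,:2]*=-1;print(P);go(P,M)
print(sensors.get_obs()["joints"].round(2))
E
```

```text
t: 16.25
position: [0.5512, 0.2056, 0.2638]
eef_rot: [-0.07, 0.998, -0.0, -0.0]
force: [0.8, -0.3, -0.0]
width: 0.0652
grip_force: 0.0
t: 17.75
position: [0.5508, 0.2046, 0.2638]
eef_rot: [0.532, 0.847, -0.0, -0.0]
force: [-0.2, 1.0, 0.1]
width: 0.0654
grip_force: 0.0
t: 18.25
position: [0.5508, 0.2046, 0.2639]
eef_rot: [0.65, 0.76, -0.0, -0.0]
force: [-0.7, 0.6, 0.0]
width: 0.0649
grip_force: 0.0
(array([0.54973371, 0.20415114, 0.16795412]), [0.0033, 0.0033])
[0.55065909 0.20472102 0.1472    ]
t 18.35 shift u [ 0.01 -0.01  3.89] turn u [-0.    0.    0.02]
[ 0.31 -0.08  1.57  0.    1.65  0.15]
```

```bash
python3 -m pendant '[-0.4,0,0,0.8,0,0,0, -0.4,0,0,1,0,0,0, -0.4,0,0,1,0,0,0, -0.4,0,0,0.6,0,0,0, -0.4,0,0,0.4,0,0,0, -0.4,0,0,0,0,0,0, 1,0,0,0,0,0,0, 1,0,0,0,0,0,0, 1,0,0,0,0,0,0, 1,0,0,0,0,0,0, 1,0,0,0,0,0,0, 1,0,0,0,0,0,0]' && python3 -m pendant '[1,0,0,0,0,0,0, 1,0,0,0,0,0,0, 1,0,0,0,0,0,0]'
```

```text
t: 19.85
position: [0.5507, 0.2046, 0.1502]
eef_rot: [0.65, 0.76, -0.0, -0.0]
force: [0.2, -0.6, -0.9]
width: 0.0113
grip_force: 30.0
t: 20.23
position: [0.5508, 0.2046, 0.1502]
eef_rot: [0.65, 0.76, -0.0, -0.0]
force: [-3.3, 0.6, 1.7]
width: 0.0112
grip_force: 30.0
```

```bash
python3 -m pendant '[1,0,0.028,-0.148,0.25,0,0, 1,0,0.06,-0.295,0.5,0,0, 1,0,0.06,-0.295,0.5,0,0, 1,0,0.06,-0.295,0.5,0,0, 1,0,0.06,-0.295,0.5,0,0, 1,0,0.06,-0.295,0.5,0,0, 1,0,0.06,-0.295,0.5,0,0, 1,0,0.06,-0.295,0.5,0,0, 1,0,0.028,-0.148,0.25,0,0, 1,0,0.028,-0.148,0.25,0,0, 1,0,0,0,0,0,0]'
cat > al.py <<'E'
from cov import *
o=sensors.get_obs();M=Rz(v[2])
z=R.from_quat(o["eef_rot"]).as_matrix()[:,2]
b=M.T@(o["position"]-z*.0158-[v[0],v[1],.12]);zc=M.T@z
print("t",o["t"],"theta from bar",np.arctan2(b[2],-b[0])-np.arctan2(.046,.17),"radius",np.hypot(b[0],b[2]),"expected",np.hypot(.17,.046),"tilt",np.arctan2(-zc[0],-zc[2]),b)
s=eyes.camera("scene");t=eyes.camera("top")
cv2.imwrite("pics/%s.png"%sys.argv[1],cv2.resize(s["img"][150:300,360:540],(720,600),interpolation=cv2.INTER_CUBIC))
cv2.imwrite("pics/%st.png"%sys.argv[1],cv2.resize(t["img"][120:240,140:300],(800,600),interpolation=cv2.INTER_CUBIC))
for n in("marker_tip","cover_bar","cover_hinge"):
    for p in(s,t): print(n,[(round(r["score"],2),np.round(r["pixel"],1).tolist()) for r in place_of(n,p)][:2])
E
python3 al.py h1
```

```text
t: 21.6
position: [0.5798, 0.209, 0.2206]
eef_rot: [0.634, 0.741, -0.169, -0.145]
force: [-7.9, -3.6, 0.6]
width: 0.0111
grip_force: 30.0
t 21.6 theta from bar 0.44542473998955806 radius 0.1762216083124188 expected 0.17611359970201054 tilt 0.4490511567138469 [-0.13367595 -0.00033698  0.11482506]
marker_tip []
marker_tip [(0.59, [186.0, 209.5])]
cover_bar [(0.68, [440.0, 207.6]), (0.32, [332.6, 279.1])]
cover_bar []
cover_hinge [(0.67, [470.9, 275.7])]
cover_hinge []
```

View pics/h1.png

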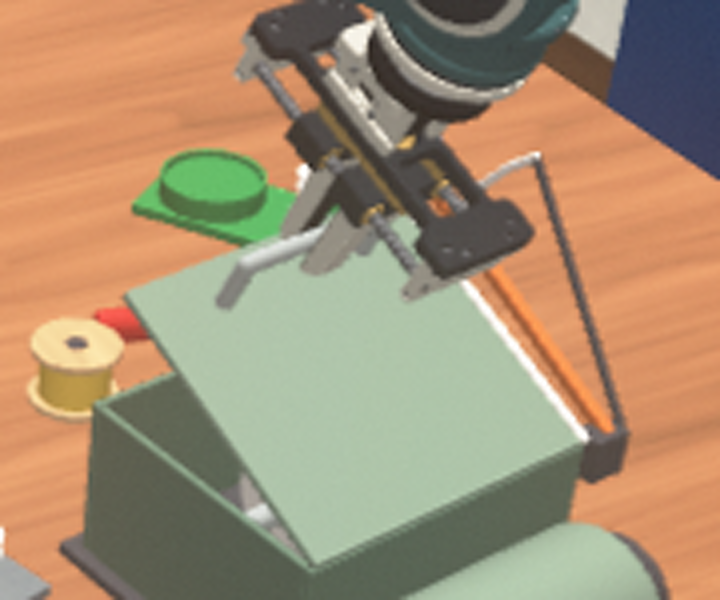

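```bash
python3 - <<'E'
from cov import *
from scipy.optimize import minimize_scalar as ms
np.set_printoptions(precision=3,suppress=True)
s=eyes.camera("scene");t=eyes.camera("top")
W=lambda th,l,y,z:Rz(v[2])@cov(th,l,y,z)+[v[0],v[1],.12]
for nm,p,f,box in(("s",s,"pics/s0.png",(180,270,455,525)),("t",t,"pics/t0.png",(140,220,165,200))):
    im=cv2.imread(f);h=cv2.cvtColor(im,cv2.COLOR_BGR2HSV);m=cv2.inRange(h,(5,190,120),(18,255,255));k=np.zeros_like(m);a,b,c,d=box;k[a:b,c:d]=m[a:b,c:d]
    ys,xs=np.nonzero(k);q=np.c_[xs,ys].astype(float)
    vx,vy,x0,y0=cv2.fitLine(q.astype(np.float32),cv2.DIST_HUBER,0,.01,.01).ravel()
    print(nm,len(q),"dir deg",np.degrees(np.arctan2(vy,vx))%180,"rows",ys.min(),ys.max(),"cols",xs.min(),xs.max())
    for th in(.45,.5,.55,.6):
        A,B=proj(p,W(th,.2,.126,.004)),proj(p,W(th,.02,.126,.004));d=B-A
        n=np.array([-vy,vx]);print(th,"dir",np.degrees(np.arctan2(d[1],d[0]))%180,"tip",A,"perp tip/base",(A-(x0,y0))@n,(B-(x0,y0))@n)
d=np.array([507.5,258.75])-(478,219.5);print("cover edge dir",np.degrees(np.arctan2(d[1],d[0])))
for th in(.4,.45,.5):
    d=proj(s,W(th,0,.11,.008))-proj(s,W(th,.15,.11,.008));print(th,np.degrees(np.arctan2(d[1],d[0])),proj(s,W(th,0,.11,.008)))
E
```

```text
Traceback (most recent call last):
cv2.error: OpenCV(4.12.0) /io/opencv/modules/imgproc/src/linefit.cpp:50: error: (-215:Assertion failed) count > 0 in function 'fitLine2D_wods'
```

```bash
python3 - <<'E'
from cov import *
np.set_printoptions(precision=3,suppress=True)
s=eyes.camera("scene");t=eyes.camera("top")
W=lambda th,l,y,z:Rz(v[2])@cov(th,l,y,z)+[v[0],v[1],.12]
for nm,p,f,box in(("s",s,"pics/s0.png",(180,270,455,525)),("t",t,"pics/t0.png",(140,220,165,200))):
    im=cv2.imread(f);h=cv2.cvtColor(im,cv2.COLOR_BGR2HSV);a,b,c,d=box
    px=(489,228) if nm=="s" else (186,180)
    print(nm,h[px[1]-2:px[1]+3,px[0]-2:px[0]+3].tolist()[2], "wood",h[b-5,c+3])
    k=np.zeros(h.shape[:2],np.uint8);sat=h[a:b,c:d,1].astype(float);k[a:b,c:d]=(sat>215)&(h[a:b,c:d,0]<20)&(h[a:b,c:d,2]>100)
    ys,xs=np.nonzero(k);q=np.c_[xs,ys].astype(np.float32)
    if len(q)<20: print("few",len(q));continue
    vx,vy,x0,y0=map(float,cv2.fitLine(q,cv2.DIST_HUBER,0,.01,.01).ravel())
    print(nm,len(q),"dir deg",np.degrees(np.arctan2(vy,vx))%180,"rows",ys.min(),ys.max(),"cols",xs.min(),xs.max())
    for th in(.45,.5,.55,.6):
        A,B=proj(p,W(th,.2,.126,.004)),proj(p,W(th,.02,.126,.004));d=B-A
        n=np.array([-vy,vx]);print(th,"dir",np.degrees(np.arctan2(d[1],d[0]))%180,"tip",A,"perp tip/base",(A-(x0,y0))@n,(B-(x0,y0))@n)
d=np.array([507.5,258.75])-(478,219.5);print("cover edge dir",np.degrees(np.arctan2(d[1],d[0])))
for th in(.4,.45,.5):
    d=proj(s,W(th,0,.11,.008))-proj(s,W(th,.15,.11,.008));print(th,np.degrees(np.arctan2(d[1],d[0])),proj(s,W(th,0,.11,.008)))
E
```

```text
s [[11, 141, 201], [11, 161, 150], [10, 167, 162], [10, 175, 218], [12, 172, 245]] wood [ 54  35 188]
few 0
t [[16, 242, 202], [17, 255, 203], [15, 225, 178], [14, 167, 162], [14, 154, 169]] wood [ 14 156 173]
t 170 dir deg 89.80013067806505 rows 153 209 cols 184 187
0.45 dir 88.03599369715623 tip [187.544 212.261] perp tip/base -2.40308652949669 -0.7726550847055852
0.5 dir 89.09687862733699 tip [186.422 209.759] perp tip/base -1.2902642753375653 -0.6674440036746601
0.55 dir 90.27305939281672 tip [185.287 207.078] perp tip/base -0.16371027122383858 -0.563016684889859
0.6 dir 91.5902120928397 tip [184.14  204.222] perp tip/base 0.9731913227653227 -0.45964354528921425
cover edge dir 53.07175636667336
0.4 50.452452634791946 [507.087 260.261]
0.45 52.461913508977624 [507.191 260.391]
0.5 54.448520519583305 [507.291 260.526]
```

```bash
python3 - <<'E'
from cov import *
s=eyes.camera("scene")
W=lambda th,l,y,z:Rz(v[2])@cov(th,l,y,z)+[v[0],v[1],.12]
im=cv2.imread("pics/s0.png").astype(float)
pts=[]
for r in range(200,258):   # sub-pixel centre of the orange bar per row: peak of R-B against local background
    c0=467+(r-194.2)*(44/64.);c=np.arange(int(c0)-6,int(c0)+8);w=im[r,c,2]-im[r,c,0]
    w=np.clip(w-np.percentile(w,50)-15,0,None)
    if w.sum()>20: pts.append((w@c/w.sum(),r))
q=np.array(pts,np.float32);vx,vy,x0,y0=map(float,cv2.fitLine(q,cv2.DIST_HUBER,0,.01,.01).ravel())
n=np.array([-vy,vx]);print(len(q),"dir",np.degrees(np.arctan2(vy,vx))%180,"resid",np.std((q-(x0,y0))@n),"at row194",x0+vx/vy*(194.2-y0))
for th in(.45,.5,.55,.6):
    A,B=proj(s,W(th,.2,.126,.004)),proj(s,W(th,.02,.126,.004));d=B-A
    print(th,np.degrees(np.arctan2(d[1],d[0])),A,(A-(x0,y0))@n,(B-(x0,y0))@n)
E
```

```text
58 dir 54.673408993691055 resid 0.14847553847419803 at row194 467.5478181527819
0.45 52.33218517314726 [462.56210388 196.38097301] 5.328809225521092 2.43047644522346
0.5 54.33218996731371 [464.36178922 194.14415166] 2.5670897582429646 2.1400493427759226
0.55 56.315405429879625 [466.29093183 192.04239698] -0.22214947298117085 1.8520479808685277
0.6 58.28718266588514 [468.34730117 190.08257487] -3.033118519081469 1.5671929274531944
```

```bash
python3 -m pendant '[1,0,0.035,-0.183,0.31,0,0, 1,0,0.035,-0.183,0.31,0,0, 1,0,0,0,0,0,0, 1,0,0,0,0,0,0]' ; python3 al.py h2; python3 - <<'E'
import cv2,numpy as np
a=cv2.imread("pics/h2.png");b=cv2.imread("pics/h2t.png")
cv2.imwrite("pics/i.png",np.hstack([a[150:480,330:660],b[100:430,100:530]]))
E
```

```text
t: 22.75
position: [0.5865, 0.2099, 0.2295]
eef_rot: [0.629, 0.735, -0.193, -0.165]
force: [-7.3, -2.8, -0.2]
width: 0.011
grip_force: 30.0
t 22.75 theta from bar 0.5102257925186342 radius 0.17628087492809477 expected 0.17611359970201054 tilt 0.5128127548585755 [-0.12600217 -0.00040334  0.12328179]
marker_tip [(0.66, [463.1, 192.2])]
marker_tip [(0.78, [186.2, 205.1])]
cover_bar [(0.93, [444.8, 204.8])]
cover_bar []
cover_hinge [(0.67, [473.4, 278.0])]
cover_hinge [(0.64, [322.3, 168.7])]
```

View pics/i.png

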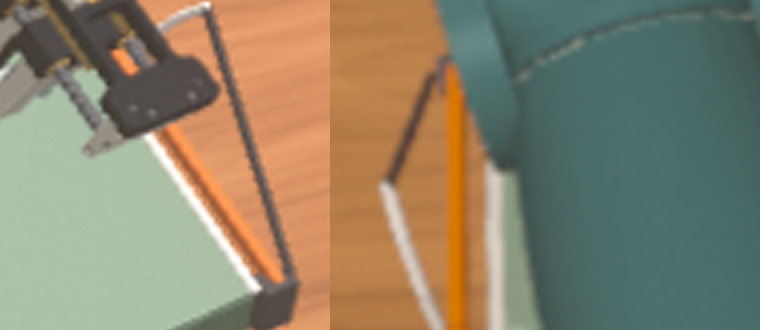

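The gripper hides part of it, but the cover's white edge from (150,135) to (258,288) and the orange arm from (172,128) to (280,280) run nearly parallel in scene. I'll measure this with a sub-pixel fit.

```bash
cat > ln.py <<'E'
from cov import *
s=eyes.camera("scene");t=eyes.camera("top")
W=lambda th,l,y,z:Rz(v[2])@cov(th,l,y,z)+[v[0],v[1],.12]
S=s["img"].astype(float);T=t["img"].astype(float)
def fit(im,rows,line,f):
    pts=[]
    for r in rows:
        c0=line(r);c=np.arange(int(round(c0))-4,int(round(c0))+5);w=f(im[r,c]);w=np.clip(w-np.percentile(w,40)-8,0,None)
        if w.sum()>20: pts.append((w@c/w.sum(),r))
    q=np.array(pts,np.float32);a=[float(x) for x in cv2.fitLine(q,cv2.DIST_HUBER,0,.01,.01).ravel()]
    n=np.array([-a[1],a[0]]);return len(q),np.degrees(np.arctan2(a[1],a[0]))%180,float(np.std((q-a[2:])@n)),a[2]+a[0]/a[1]*(rows[0]-a[3])
white=lambda x:x[:,0]; orange=lambda x:x[:,2]-x[:,0]
X=lambda u,w:(360+(330+u)/4,150+(150+w)/4)
(x1,y1),(x2,y2)=X(152,135),X(256,288);lw=lambda r:x1+(x2-x1)*(r-y1)/(y2-y1)-.3
(x3,y3),(x4,y4)=X(176,128),X(278,275);lo=lambda r:x3+(x4-x3)*(r-y3)/(y4-y3)
rows=range(224,255)
print("scene white",fit(S,rows,lw,white),"orange",fit(S,rows,lo,orange))
def di(p,th,y,z,l1=.15,l0=.02):
    d=proj(p,W(th,l0,y,z))-proj(p,W(th,l1,y,z));return round(float(np.degrees(np.arctan2(d[1],d[0])))%180,2)
for th in(.45,.5,.55): print(th,"scene",di(s,th,.108,.008),di(s,th,.126,.006),"top",di(t,th,.108,.008),di(t,th,.126,.006),"corner/tip rows",proj(t,W(th,.2,.11,.008)),proj(t,W(th,.2,.126,.006)))
m=cv2.cvtColor(t["img"],cv2.COLOR_BGR2HSV)
print("top cols at rows; white/orange B and sat")
for r in range(196,220,2): print(r,T[r,180:206].astype(int)[:,0].tolist())
E
python3 ln.py
```

```text
scene white (31, np.float64(54.522577581178496), 0.12253280390352024, 480.8047018693331) orange (31, np.float64(54.65785655370485), 0.0960377367522397, 488.595753564323)
0.45 scene 52.48 52.31 top 87.55 88.05 corner/tip rows [193.41102569 210.20059254] [187.32152516 211.79134011]
0.5 scene 54.47 54.31 top 88.55 89.11 corner/tip rows [192.3196534  207.61846173] [186.19652904 209.25222457]
0.55 scene 56.43 56.3 top 89.66 90.29 corner/tip rows [191.21422093 204.85914125] [185.05783554 206.53471626]
top cols at rows; white/orange B and sat
196 [80, 75, 74, 51, 1, 0, 8, 50, 69, 74, 80, 123, 178, 194, 166, 131, 129, 128, 128, 121, 96, 81, 83, 86, 88, 92]
198 [99, 71, 69, 46, 0, 0, 5, 45, 63, 70, 77, 122, 177, 194, 166, 132, 128, 129, 128, 127, 104, 81, 81, 85, 88, 90]
200 [140, 88, 71, 48, 0, 0, 3, 46, 66, 72, 81, 128, 179, 194, 166, 132, 128, 129, 128, 126, 112, 88, 81, 83, 87, 90]
202 [173, 137, 86, 49, 0, 0, 0, 46, 66, 71, 80, 126, 179, 194, 173, 141, 129, 128, 129, 127, 120, 97, 80, 83, 85, 89]
204 [164, 170, 130, 66, 10, 0, 7, 45, 64, 69, 77, 124, 178, 194, 174, 142, 131, 130, 130, 129, 127, 113, 89, 82, 85, 88]
206 [113, 159, 141, 69, 0, 0, 0, 12, 50, 65, 73, 111, 168, 184, 166, 149, 151, 155, 152, 141, 129, 110, 87, 80, 83, 87]
208 [77, 98, 86, 37, 0, 0, 0, 0, 38, 63, 73, 79, 103, 120, 120, 108, 94, 84, 75, 83, 106, 102, 82, 77, 82, 86]
210 [73, 74, 88, 87, 80, 63, 40, 47, 64, 69, 72, 73, 72, 72, 71, 71, 71, 71, 71, 72, 100, 111, 88, 73, 80, 84]
212 [73, 73, 74, 86, 132, 151, 132, 95, 77, 73, 73, 73, 72, 72, 71, 71, 71, 71, 72, 77, 109, 117, 89, 70, 78, 83]
214 [73, 72, 72, 71, 77, 99, 122, 126, 109, 87, 73, 73, 71, 71, 69, 70, 71, 70, 71, 72, 83, 105, 94, 73, 74, 81]
216 [70, 72, 72, 71, 71, 73, 78, 105, 130, 120, 92, 80, 79, 80, 79, 78, 78, 76, 77, 78, 76, 101, 108, 85, 72, 78]
218 [75, 73, 72, 72, 73, 73, 74, 72, 78, 78, 73, 71, 72, 71, 70, 70, 70, 69, 70, 70, 75, 103, 113, 86, 67, 76]
```

```bash
python3 -m pendant '[1,0,0.013,-0.068,0.115,0,0, 1,0,0,0,0,0,0, 1,0,0,0,0,0,0, 1,0,0,0,0,0,0]'; python3 al.py h3 | head -1; python3 ln.py | head -1
python3 - <<'E'
from ln import *
print("top white",fit(T,range(188,206),lambda r:192.8,white),"orange",fit(T,range(165,200),lambda r:185,orange))
cv2.imwrite("pics/j.png",s["img"])
E
```

```text
t: 23.75
position: [0.5878, 0.2101, 0.2311]
eef_rot: [0.628, 0.734, -0.197, -0.168]
force: [-7.0, -3.2, -0.3]
width: 0.0111
grip_force: 30.0
t 23.75 theta from bar 0.5220348926124718 radius 0.17629686412699927 expected 0.17611359970201054 tilt 0.5246342845940406 [-0.12454887 -0.0003976   0.12477245]
scene white (31, np.float64(55.37737772201845), 0.09001462983659114, 481.5031804505549) orange (31, np.float64(54.70069003200299), 0.09864405381080334, 488.5988971245523)
scene white (31, np.float64(55.32725560070971), 0.08724884626624067, 481.483458855047) orange (31, np.float64(54.69435946531), 0.09481704624893093, 488.6113271786707)
0.45 scene 52.48 52.31 top 87.55 88.05 corner/tip rows [193.41102569 210.20059254] [187.32152516 211.79134011]
0.5 scene 54.47 54.31 top 88.55 89.11 corner/tip rows [192.3196534  207.61846173] [186.19652904 209.25222457]
0.55 scene 56.43 56.3 top 89.66 90.29 corner/tip rows [191.21422093 204.85914125] [185.05783554 206.53471626]
top cols at rows; white/orange B and sat
196 [79, 75, 72, 51, 3, 0, 8, 50, 69, 76, 87, 145, 183, 184, 155, 131, 128, 128, 127, 120
[... 757 characters left out ...]
5, 64, 72, 72, 72, 72, 72, 73, 72, 71, 71, 71, 72, 100, 111, 88, 73, 79, 84]
212 [73, 73, 74, 86, 133, 151, 131, 94, 77, 73, 74, 73, 72, 71, 71, 71, 71, 71, 71, 76, 110, 117, 89, 70, 78, 84]
214 [73, 71, 71, 71, 77, 100, 122, 126, 110, 87, 75, 72, 72, 71, 70, 70, 70, 70, 71, 73, 83, 104, 95, 71, 73, 81]
216 [71, 72, 72, 72, 73, 73, 78, 106, 129, 119, 92, 81, 80, 80, 79, 78, 78, 77, 77, 77, 77, 101, 108, 85, 71, 79]
218 [73, 73, 74, 73, 71, 72, 72, 71, 79, 78, 73, 72, 71, 70, 70, 71, 70, 70, 70, 70, 74, 103, 113, 87, 66, 76]
top white (18, np.float64(90.42457571091454), 0.05822624213725621, 192.66253209219593) orange (35, np.float64(89.89477660965329), 0.034033124914128646, 184.6175805776773)
```

View pics/j.png

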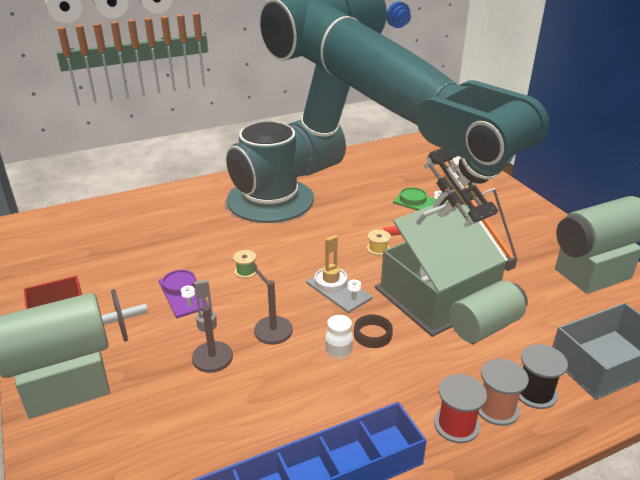

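```bash
python3 -c "
from bench import arm; print(arm.hand_in())"
```

```text
the job is handed in; nothing more can be done
None
```

The job is handed in at about 24 s: the brass weight stands upright in the aluminium dish, let go of, and the gripper is holding the cover at about 0.52 rad. The marker reads 0.51–0.55 rad in the images, and the judge's verdict was not shown.

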